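# Load the pattern stamp into the tilted rail tube

## Task

The tilted rail tube on the stand stores dough stamps in a row, all facing the same way: steel face downhill, ball grip uphill. Pick up the loose narrow stamp, the one like the stamp already in the tube, lay it on the open loading tray at the top of the rail facing the same way, and let it slide down into the tube until it rests against the stamp in there. Leave the wide stamp, which does not fit, where it lies.

Things in the scene. Friction and masses are not known exactly. Their poses are not given: they have to be found in the camera images.
- stamp_center (a point): Centre of the wooden block of the narrow loose stamp, 18 mm above its flat underside. Stamp 72 mm long, 30 wide, 36 high, about 70 g; lies on the table. x axis along it to the steel face, z up. Light wood block x -22 to +22 mm, a dark line round it by the steel plate, which spans +22 to +30; at the other end a neck and wooden ball grip, 18 mm diameter, to x -42. Grip the block across its 30 mm width (y).
- stamp_face (a point): Centre of the outer side of the same stamp's steel face, 30 mm along the stamp's x axis from stamp_center; same axes.
- rail_tray (a point): Middle of the floor (on its surface) of the open aluminium loading tray at the rail's upper end, 108 mm above the table; fixed. x: along the rail straight downhill, 24 degrees below level; y: across, level; z: square to the floor, up. Tray x -63 to +62 mm; two guides 10 mm high narrow from 62 to 40 mm apart; open above. A stamp let go here slides down by itself (waxed, friction 0.22).
- tube_mouth (a point): Floor of the tube's mouth, 62 mm down the rail (x) from rail_tray; same axes. Inside 40 mm wide, 46 high; clear sides; aluminium cover with a 16 mm slot, top 50 mm above the floor. A like stamp is fixed at its lower end, steel face downhill; its ball grip ends 71 mm past the mouth (133 mm from rail_tray). The loose stamp comes to rest with its steel face on this ball.
- wide_stamp_center (a point): Centre (18 mm above the table) of the other loose stamp: same wood, steel, ball grip, length and height, but 58 mm wide, too wide for the tube. x axis to its steel face. It stays where it lies. The two loose stamps may lie in either place, left or right, over 130 mm apart.
Not all that is in view belongs to the job. What is shaped like the part that bears stamp_center but blue is not meant.

How it is judged (in metres and radians):
At the end, for the whole second after the job is handed in: The narrow stamp rests in the tube against the ball grip of the one below, steel face downhill: in the rail's frame its face centre is at x = 133 mm and its block centre at x = 103 mm, each within 12 mm; face centre within 12 mm of the middle line and of z = 18 mm (x of stamp_face in the frame of rail_tray between 0.121 and 0.145 m and y of stamp_face in the frame of rail_tray between -0.012 and 0.012 m and z of stamp_face in the frame of rail_tray between 0.006 and 0.03 m and x of stamp_center in the frame of rail_tray between 0.091 and 0.115 m and linear speed of stamp below 0.02 m/s); the robot touches nothing.
It fails at once if the wide stamp is moved by more than 25 mm (distance of wide_stamp_center from where it was at the start of the episode above 0.025 m).
It also fails if it takes over 32 s, if anything falls off the work surface, if the arm or the gripper's body presses on something with over 40 N, if the wrist force passes 120 N, or if a joint passes its speed limit or range.

## Robot

A 6-joint arm with a two-finger parallel gripper is mounted at the origin on the work surface; the furniture and walls round the work are solid. World frame = base frame: x ahead of the robot, y to its left, z up, the work surface at z = 0. Lengths are in m, angles in degrees, forces in N, time in s.
With the tool pointing down it reaches from about 0.4 to 0.825 m from the base axis. Payload 7 kg.
Tool frame: the origin (TCP) lies on the centre line of the jaws, within the pads' length; the fingertips stand 19 mm ahead of it and the grasp point (between the pads) is the TCP; z points along the fingers, y is the line along which they close (so a half turn about z gives the same grasp; the last joint's range is limited). The gripper opens to 88 mm and grips with 3 to 60 N. Pads are 19 mm wide; open, the fingers measure 130 mm over their backs; the gripper's body (78 mm by 193 mm) begins 47 mm behind the grasp point.
Start: joints at [-59.124, 20.546, 0.682, 0, -70.136, -16.507], TCP at [0.167, -0.654, 0.215] pointing down, gripper open.
Joint ranges: [-176.03, 176.03], [-82.01, 121.73], [-58.28, 71.71], [-173.87, 95.51], [-174.79, -0.11], [-173.66, 173.66]. Speed limits (degrees/s): [136.94, 136.94, 172.46, 180, 180, 180].

## Interface

Orientations are given as [roll, pitch, yaw] about the fixed x, y, z axes, in that order (R = Rz(yaw) Ry(pitch) Rx(roll)).
In Python, from plant import * gives the robot as it stands. The module is installed in compiled form; this text tells all that it offers.
- The arm moves only by the tool play_rows, never from a script. Its argument "deltas" is a list of rows, each a list of 6 numbers: the shift along the world's x, y, z scaled (see below), then the turn, a rotation vector about the world's x, y, z scaled (see below). A call has 1 to 10 rows; each row shifts and turns the commanded pose from where the row before left it; what a row does not reach is not made up. The controller multiplies each number of a shift by 800 mm and each number of a turn by 180 degrees. A row lasts 1/10 s, in which the tool goes at most 50 mm and 8.59 degrees, less where a joint would pass 70% of its speed; a pose out of reach is approached as far as the arm can. A call with a number of a shift or a turn outside -1 to 1 is refused whole. A call with a gripper value outside its range is refused whole. "gripper" is the gripper command: -1 is shut, 1 is fully open, values between are in proportion, set as the call begins (left out, the last holds). The fingers move at their own pace and stop on an object; the grip force is fixed at half the most. Time passes only in rows, so rows that do not move let the fingers close. It gives the time, the measured TCP pose, the force, the opening and the grip force at its end, in the units of the state.
- get_obs(): the state, without advancing time (a new reading comes with each control period).
- snapshot(name): name is "scene" or "top"; returns (picture, depth): 480x640x3 uint8, blue, green, red; 480x640 float32, m along the optical axis (not along the pixel's ray), 0 where there is no reading.
- camera_model(name): a dict with "fx", "fy", "cx", "cy" (pixels), "world_to_cam" (4x4, takes a point from world to camera coordinates). Camera axes: x right, y down, z forward; pixel columns grow to the right and rows downward; lengths in m; the calibration is good to about 2 mm. A picture is of the moment at which its call begins. camera_model takes no time and is no camera call.
- close_job(): hands the job in; it is judged then, once.
The state is a dict: "clock": time; "joint_pos": joint angles; "qvel": joint speeds; "tau": joint torques, N m; "tool_pos": TCP position; "orientation": TCP orientation; "force": force on the tool from outside, world axes, zero at the start; "moment": the same for the moment, N m; "opening": finger opening in m; "gripper_force": force on a finger pad.
Only numpy, scipy, OpenCV 4.12 (cv2) and the standard library are available. Lean on these libraries where they do the work, as an engineer would, in place of code of your own. Each camera call takes 0.05 s, during which the arm holds its last target. There are 200 camera calls.

## Working session

There is one attempt and no reset: what is moved stays moved. The work goes in short steps, Python scripts to look and compute and a tool call to move; the robot and the scene stay as the last step left them, time stands still between calls to the robot, and variables do not carry over. Pictures are saved under pics/ and viewed, at most 10 in all, crops included, and the job is handed in when it is done.

Besides the shell and the picture viewer there is one more tool, called after "Emit:" as name([rows], argument=value, ...), one row to a line, values as JSON. play_rows: Moves the arm, as the interface text tells. Its arguments: {"type":"object","properties":{"deltas":{"type":"array","items":{"type":"array","items":{"type":"number","minimum":-1,"maximum":1}}},"gripper":{"type":"number"}},"required":["deltas"]}

```bash
mkdir -p pics
cat > h.py <<'E'
from plant import *
import numpy as np, cv2
def snap(n,f):
    p,d=snapshot(n); cv2.imwrite('pics/%s.png'%f,p); np.save('pics/%s.npy'%f,d); return p,d
def w(n,d,u,v,r=1):
    m=camera_model(n); q=d[v-r:v+r+1,u-r:u+r+1]; z=np.median(q[q>0]) if (q>0).any() else 0
    c=np.array([(u-m['cx'])/m['fx']*z,(v-m['cy'])/m['fy']*z,z,1]); return (np.linalg.inv(m['world_to_cam'])@c)[:3]
E
python3 - <<'E'
from h import *
for n in('scene','top'):
    p,d=snap(n,n+'0'); print(np.linalg.inv(camera_model(n)['world_to_cam']).round(3))
print(get_obs())
E
```

```text
[[-0.838 -0.41   0.359  0.054]
 [-0.545  0.631 -0.552  0.544]
 [-0.    -0.658 -0.753  1.011]
 [ 0.     0.     0.     1.   ]]
[[ 0.012 -0.997  0.073  0.442]
 [-1.    -0.012  0.003 -0.102]
 [-0.003 -0.073 -0.997  1.096]
 [ 0.     0.     0.     1.   ]]
{'clock': 0.1, 'joint_pos': array([-5.91220270e+01,  2.05881377e+01,  6.40182378e-01, -1.63670302e-02,
       -7.01344349e+01, -1.65075129e+01]), 'qvel': array([-0.07845221, -0.0919459 ,  0.1148961 ,  0.13803575, -0.02652545,
        0.05023412]), 'tau': array([-1.22171434e-03, -5.84165025e+01,  2.93753314e+01,  7.01560602e+00,
        1.02121293e-02, -6.74826288e-05]), 'tool_pos': array([ 0.16739874, -0.65346849,  0.21452038]), 'orientation': array([ 1.79916633e+02, -8.65973035e-03, -1.65635106e+02]), 'force': array([ 0.07430023, -0.67667696,  0.14206133]), 'moment': array([ 0.01513726,  0.01383995, -0.01359162]), 'gripper_force': 0.0, 'opening': 0.08751574831333013}
```

View pics/scene0.png

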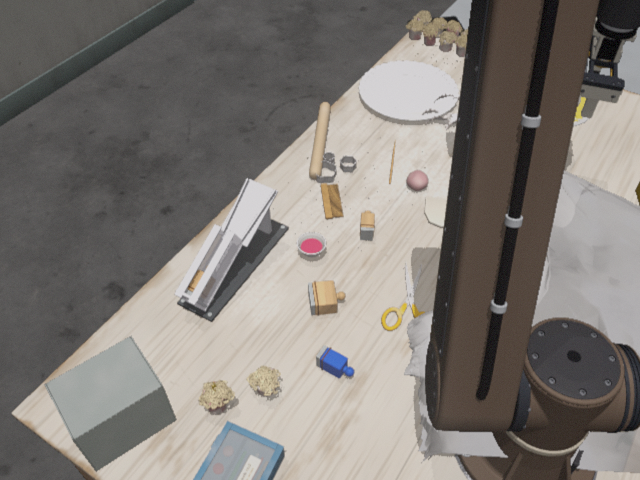

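View pics/top0.png

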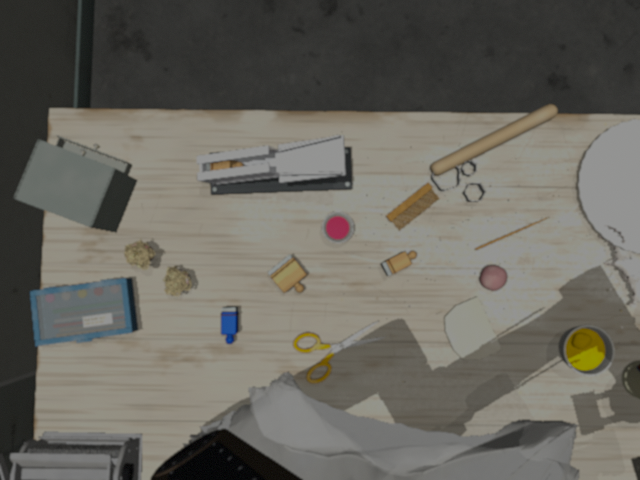

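The top view shows the narrow stamp at about (398,263), with its ball at (412,255) and steel face at (383,270). The wide stamp is at (290,274), the tray at (312,158), and the tube runs left (downhill) to (205,168). Next I'll enlarge and measure these.

Run:
```python
from h import *
p=cv2.imread('pics/top0.png');d=np.load('pics/top0.npy')
a=cv2.resize(p[240:290,365:435],None,fx=8,fy=8,interpolation=cv2.INTER_CUBIC)
b=cv2.resize(p[130:200,190:360],None,fx=4.7,fy=4.7,interpolation=cv2.INTER_CUBIC)[:,:800]
a=cv2.copyMakeBorder(a[:270+0],0,0,0,800-a.shape[1],cv2.BORDER_CONSTANT)
cv2.imwrite('pics/crop0.png',np.vstack([a,b])); print(a.shape,b.shape)
for u,v in [(388,268),(392,266),(396,264),(400,262),(405,259),(412,255),(283,147),(310,150),(340,143),(283,177),(310,174),(340,171),(290,160),(300,160),(310,159),(320,158),(330,157),(340,156),(270,155),(230,150),(220,155),(230,176),(290,274)]:
    print(u,v,w('top',d,u,v,1 if v<240 else 0).round(4))
```

```text
Traceback (most recent call last):
ValueError: all the input array dimensions except for the concatenation axis must match exactly, but along dimension 1, the array at index 0 has size 800 and the array at index 1 has size 799
```

Run:
```python
from h import *
p=cv2.imread('pics/top0.png');d=np.load('pics/top0.npy')
a=cv2.resize(p[245:280,365:435],(560,280),interpolation=cv2.INTER_CUBIC)
b=cv2.resize(p[132:196,200:360],(800,320),interpolation=cv2.INTER_CUBIC)
a=cv2.copyMakeBorder(a,0,0,0,240,cv2.BORDER_CONSTANT)
cv2.imwrite('pics/crop0.png',np.vstack([a,b]))
for u,v in [(388,268),(392,266),(396,264),(400,262),(405,259),(412,255),(283,147),(310,150),(340,143),(283,177),(310,174),(340,171),(290,160),(300,160),(310,159),(320,158),(330,157),(340,156),(270,155),(230,150),(220,155),(230,176),(290,274)]:
    print(u,v,w('top',d,u,v,1 if v<240 else 0).round(4))
```

```text
388 268 [ 0.4515 -0.2469  0.037 ]
392 266 [ 0.4555 -0.2549  0.0344]
396 264 [ 0.4594 -0.2626  0.0345]
400 262 [ 0.4634 -0.2701  0.0359]
405 259 [ 0.4692 -0.2797  0.0362]
412 255 [ 0.4775 -0.2951  0.0252]
283 147 [ 0.674  -0.044   0.0852]
310 150 [ 0.664  -0.0946  0.107 ]
340 143 [ 0.6718 -0.148   0.1313]
283 177 [ 0.6177 -0.0448  0.084 ]
310 174 [ 0.6187 -0.0952  0.1132]
340 171 [ 0.6201 -0.1481  0.1384]
290 160 [ 0.6485 -0.0577  0.0907]
300 160 [ 0.647  -0.0764  0.0989]
310 159 [ 0.6476 -0.0948  0.1061]
320 158 [ 0.6477 -0.1129  0.1155]
330 157 [ 0.6482 -0.1307  0.1225]
340 156 [ 0.6482 -0.1482  0.132 ]
270 155 [ 0.6611 -0.0191  0.0737]
230 150 [0.6858 0.0677 0.0014]
220 155 [0.6571 0.0729 0.087 ]
230 176 [0.6168 0.0524 0.0931]
290 274 [ 0.4377 -0.0587  0.0387]
```

View pics/crop0.png

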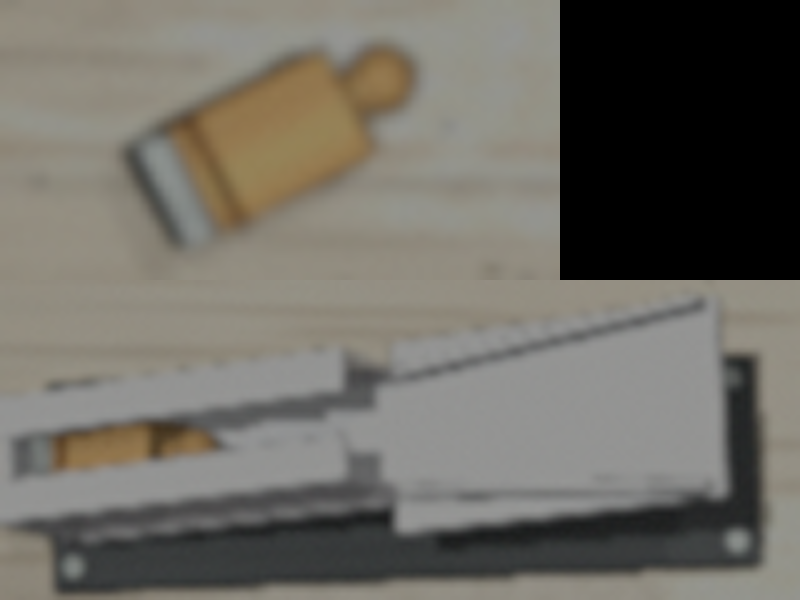

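The crop shows the stamp's top face with its steel end at crop (140,143)-(190,240) and its grip end at (323,55)-(372,150). The tray runs from x≈378 to 722. I'll fit the stamp pose and the rail frame from the depth data.

```bash
cat >> h.py <<'E'
def ray(n,u,v,z):
    m=camera_model(n); T=np.linalg.inv(m['world_to_cam']); r=T[:3,:3]@np.array([(u-m['cx'])/m['fx'],(v-m['cy'])/m['fy'],1]); return T[:3,3]+r*(z-T[2,3])/r[2]
def cloud(n,d):
    m=camera_model(n); v,u=np.mgrid[:480,:640]; c=np.stack([(u-m['cx'])/m['fx']*d,(v-m['cy'])/m['fy']*d,d,np.ones_like(d)],-1)
    return (c@np.linalg.inv(m['world_to_cam']).T)[...,:3]
E
python3 - <<'E'
from h import *
d=np.load('pics/top0.npy'); ds=np.load('pics/scene0.npy')
f=lambda x,y:ray('top',365+(x+.5)/8-.5,245+(y+.5)/8-.5,.036)
S1,S2,B1,B2=f(140,143),f(190,240),f(323,55),f(372,150)
print('corners',S1.round(4),S2.round(4),B1.round(4),B2.round(4))
a=(S1+S2-B1-B2)/2; L=np.linalg.norm(a); a/=L
print('len',L,'width',np.linalg.norm(S1-S2),np.linalg.norm(B1-B2),'yaw',np.degrees(np.arctan2(a[1],a[0])),'centre',(S1+S2+B1+B2)/4-.004*a, 'c2',(B1+B2)/2+.022*a)
g=lambda x,y,z:ray('top',200+(x+.5)/5-.5,132+(y-280+.5)/5-.5,z)
for q in [((755,563),(57,590)),((738,541),(72,567)),((757,355),(50,385))]:
    A,B=[g(*k,.01) for k in q]; t=B-A; print('base',A.round(4),B.round(4),np.degrees(np.arctan2(t[1],t[0])))
for n,dd in (('top',d),('scene',ds)):
    C=cloud(n,dd).reshape(-1,3); C=C[(dd.reshape(-1)>0)]
    F=C[(abs(C[:,0]-.647)<.009)&(C[:,1]>-.14)&(C[:,1]<-.055)&(abs(C[:,2]-(.106-.45*(C[:,1]+.095)))<.006)]
    c=F.mean(0); nv=np.linalg.svd(F-c)[2][2]; nv*=np.sign(nv[2]); print(n,len(F),'c',c.round(4),'n',nv.round(4),'tilt',np.degrees(np.arccos(nv[2])))
    y=np.array([-np.sin(np.radians(92.9)),0,0]) ; 
    yaw=np.radians(92.9); th=np.radians(24)
    X=np.array([np.cos(yaw)*np.cos(th),np.sin(yaw)*np.cos(th),-np.sin(th)]);Y=np.array([-np.sin(yaw),np.cos(yaw),0]);Z=np.cross(X,Y)
    P=(C-c)@np.stack([X,Y,Z]).T
    fl=(abs(P[:,2])<.004)&(abs(P[:,1])<.04)&(abs(P[:,0])<.1)
    gd=(abs(P[:,2]-.010)<.004)&(abs(P[:,1])<.06)&(abs(P[:,0])<.1)
    for x in np.arange(-.08,.08,.01):
        r=lambda m:P[m&(abs(P[:,0]-x)<.005),1]
        A,B=r(fl),r(gd); B1=B[B<0];B2=B[B>0]
        print(round(x,3),len(A),(A.min().round(4),A.max().round(4)) if len(A) else '', 'g',[ (q.min().round(4),q.max().round(4)) for q in (B1,B2) if len(q)])
    print('floor x range center strip',np.percentile(P[(abs(P[:,2])<.004)&(abs(P[:,1])<.008)&(abs(P[:,0])<.12),0],[0,2,98,100]).round(4))
E
```

```text
corners [ 0.4621 -0.2355  0.036 ] [ 0.439  -0.2476  0.036 ] [ 0.4838 -0.2796  0.036 ] [ 0.4611 -0.2913  0.036 ]
len 0.049052985341242195 width 0.026093928433331547 0.0255927875483294 yaw 116.54463145765637 centre [ 0.46327277 -0.26709633  0.036     ] c2 [ 0.46261427 -0.26577815  0.036     ]
base [ 0.6095 -0.1757  0.01  ] [0.5954 0.1023 0.01  ] 92.90902286888591
base [ 0.6183 -0.1689  0.01  ] [0.6047 0.0965 0.01  ] 92.92973562891517
base [ 0.6936 -0.176   0.01  ] [0.6781 0.1072 0.01  ] 93.12749890862429
top 461 c [ 0.647  -0.0984  0.1085] n [-0.0289  0.4125  0.9105] tilt 24.424267030078212
-0.08 0  g []
-0.07 0  g []
-0.06 147 (np.float64(-0.0374), np.float64(0.034)) g [(np.float64(-0.0359), np.float64(-0.033)), (np.float64(0.0296), np.float64(0.0334))]
-0.05 184 (np.float64(-0.0331), np.float64(0.0346)) g [(np.float64(-0.0361), np.float64(-0.0323)), (np.float64(0.0284), np.float64(0.0331))]
-0.04 180 (np.float64(-0.0316), np.float64(0.0341)) g [(np.float64(-0.0348), np.float64(-0.031)), (np.float64(0.0293), np.float64(0.032))]
-0.03 176 (np.float64(-0.0374), np.float64(0.0342)) g [(n
[... 2970 characters left out ...]
 [(np.float64(-0.0299), np.float64(-0.0232)), (np.float64(0.0199), np.float64(0.0272))]
0.04 122 (np.float64(-0.0362), np.float64(0.035)) g [(np.float64(-0.0286), np.float64(-0.022)), (np.float64(0.0205), np.float64(0.027))]
0.05 107 (np.float64(-0.0383), np.float64(0.0358)) g [(np.float64(-0.026), np.float64(-0.0211)), (np.float64(0.0206), np.float64(0.0258))]
0.06 44 (np.float64(-0.0355), np.float64(0.0354)) g [(np.float64(-0.0247), np.float64(-0.02)), (np.float64(0.0192), np.float64(0.0252))]
0.07 23 (np.float64(-0.0222), np.float64(0.0349)) g [(np.float64(-0.0232), np.float64(-0.0206)), (np.float64(0.0201), np.float64(0.0242))]
floor x range center strip [-0.0637 -0.0612  0.0505  0.0541]
```

Emit:
play_rows([
  [0.031,0.04,-0.005,0,0,0.047],
  [0.031,0.04,-0.005,0,0,0.047],
  [0.031,0.04,-0.005,0,0,0.047],
  [0.031,0.04,-0.005,0,0,0.047],
  [0.031,0.04,-0.005,0,0,0.047],
  [0.031,0.04,-0.005,0,0,0.047],
  [0.031,0.04,-0.005,0,0,0.047],
  [0.031,0.04,-0.005,0,0,0.047],
  [0.031,0.04,-0.005,0,0,0.047],
  [0.031,0.04,-0.005,0,0,0.047],
], gripper=0.4)

```text
clock: 1.1
tool_pos: [0.4161, -0.3323, 0.1751]
orientation: [180.0, 0.0, -80.7]
force: [1.2, -0.8, -0.5]
opening: 0.0612
gripper_force: 0.0
```

Emit:
play_rows([
  [0.029,0.041,-0.005,0,0,0.047],
  [0.03,0.042,-0.005,0,0,0.047],
  [0,0,0,0,0,0.002],
  [0,0,0,0,0,0],
])

```text
clock: 1.5
tool_pos: [0.4629, -0.2665, 0.1669]
orientation: [180.0, 0.0, -63.7]
force: [-0.1, -0.7, -0.6]
opening: 0.0614
gripper_force: 0.0
```

Run:
```python
from h import *
o=get_obs(); print(o['tool_pos'],o['orientation'],o['joint_pos'])
p,d=snap('top','top1'); q,_=snap('scene','scene1')
a=cv2.resize(p[220:300,350:450],(500,400),interpolation=cv2.INTER_CUBIC)
m=camera_model('scene'); c=m['world_to_cam']@np.array([.463,-.266,.02,1]); u=int(c[0]/c[2]*m['fx']+m['cx']); v=int(c[1]/c[2]*m['fy']+m['cy']); print(u,v)
u=max(u,40);b=cv2.resize(q[v-50:v+50,u-35:u+40],(300,400),interpolation=cv2.INTER_CUBIC)
cv2.imwrite('pics/c1.png',np.hstack([a,b]))
```

```text
[ 0.46292162 -0.26648914  0.1669453 ] [ 1.79955832e+02  3.59608987e-02 -6.36546274e+01] [-8.88715640e+00  9.55010427e+00 -2.10314660e+01 -4.51917454e-03
 -5.94752531e+01  3.52348402e+01]
366 224
```

View pics/c1.png

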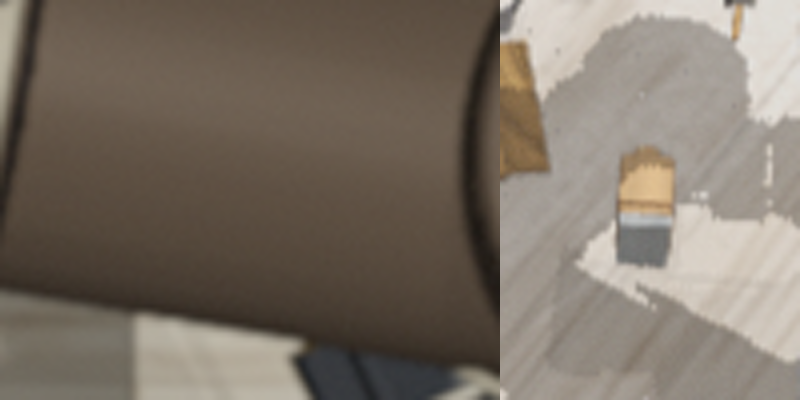

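The arm hides the top view. The scene view shows the stamp undisturbed at about (366,224), which is where I predicted it. Descending to grasp height now.

Emit:
play_rows([
  [0,0,-0.045,0,0,0],
  [0,0,-0.045,0,0,0],
  [0,0,-0.035,0,0,0],
  [0,0,-0.024,0,0,0],
  [0,0,-0.012,0,0,0],
  [0,0,-0.008,0,0,0],
  [0,0,0,0,0,0],
])

```text
clock: 2.3
tool_pos: [0.4625, -0.2679, 0.032]
orientation: [180.0, 0.0, -63.8]
force: [-0.4, 0.0, -0.4]
opening: 0.0614
gripper_force: 0.0
```

Emit:
play_rows([
  [0,0,0,0,0,0],
  [0,0,0,0,0,0],
  [0,0,0,0,0,0],
  [0,0,0,0,0,0],
  [0,0,0,0,0,0],
  [0,0,0,0,0,0],
], gripper=-1)

```text
clock: 2.9
tool_pos: [0.4628, -0.2674, 0.0323]
orientation: [-180.0, -0.0, -63.7]
force: [-0.6, 0.5, 0.0]
opening: 0.019
gripper_force: 0.0
```

Run:
```python
from h import *
o=get_obs(); print(o['tool_pos'],o['opening'],o['gripper_force'])
q,_=snap('scene','scene2'); p,_=snap('top','top2')
b=cv2.resize(q[150:300,290:460],(510,450),interpolation=cv2.INTER_CUBIC)
a=cv2.resize(p[180:330,350:446],(288,450),interpolation=cv2.INTER_CUBIC)
cv2.imwrite('pics/c2.png',np.hstack([b,a]))
```

```text
[ 0.46275093 -0.26743219  0.03227468] 0.018985118759336596 0.0
```

View pics/c2.png

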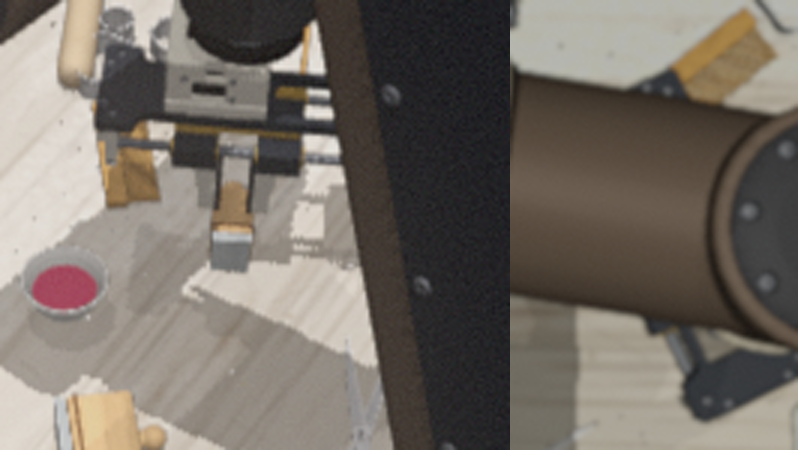

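Run:
```python
from h import *
q=cv2.imread('pics/scene2.png'); q0=cv2.imread('pics/scene1.png')
f=lambda p:cv2.resize(p[185:250,345:390],(400,578),interpolation=cv2.INTER_CUBIC)
A=f(q);B=f(q0)
m=camera_model('scene')
def pr(P):
    c=m['world_to_cam']@np.array([*P,1]); return (c[0]/c[2]*m['fx']+m['cx'],c[1]/c[2]*m['fy']+m['cy'])
for t,P in (('tcp',get_obs()['tool_pos']),('tip',get_obs()['tool_pos']-[0,0,.019])):
    u,v=pr(P); print(t,u,v,'crop',(u-345)*8.89,(v-185)*8.89)
cv2.imwrite('pics/c3.png',np.hstack([A,B]))
for n,k in(('scene','scene0'),('scene','scene2'),('top','top0')):
    C=cloud(n,np.load('pics/%s.npy'%k)).reshape(-1,3); s=(np.hypot(C[:,0]-.463,C[:,1]+.267)<.06)&(C[:,2]>.008)&(C[:,2]<.05)
    a=np.array([np.cos(np.radians(116.4)),np.sin(np.radians(116.4)),0]);b=np.array([-a[1],a[0],0])
    D=C[s]-[.463,-.267,0]; t=D[:,2]>.03; print(k,s.sum(),'along',np.percentile(D@a,[2,98]).round(4),np.percentile(D[t]@a,[2,98]).round(4),'across',np.percentile(D[t]@b,[2,98]).round(4),'zmax',np.percentile(D[:,2],[50,95]).round(4))
```

```text
tcp 367.1706439316312 220.6180722996544 crop 197.09702455220153 316.64466274392754
tip 366.68380253273773 226.51484091277518 crop 192.76900451603842 369.0669357145714
scene0 370 along [-0.0344  0.0301] [-0.0219  0.0301] across [-0.0138  0.0151] zmax [0.0344 0.0387]
scene2 350 along [-0.035   0.0309] [-0.0205  0.0294] across [-0.0138  0.0173] zmax [0.0343 0.0422]
top0 513 along [-0.0367  0.03  ] [-0.0203  0.0294] across [-0.0151  0.0133] zmax [0.0346 0.0387]
```

View pics/c3.png

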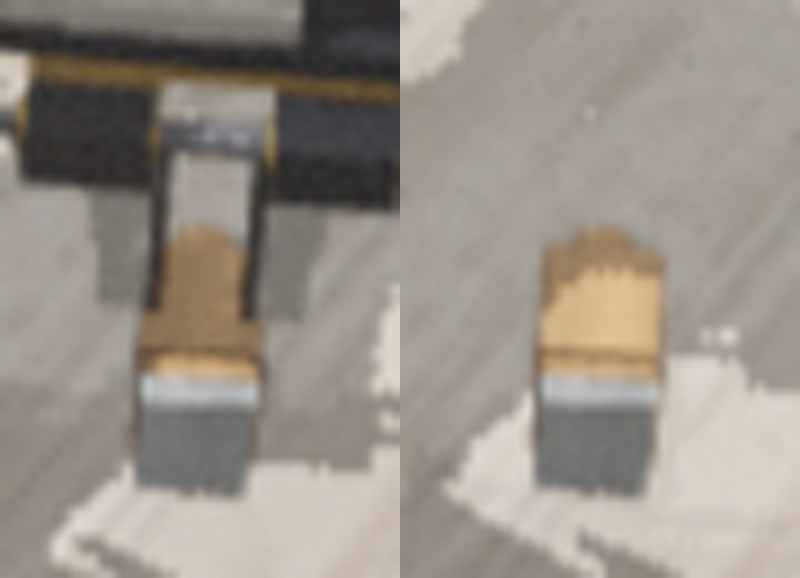

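The left crop shows the fingers closed above the block, with the gap (crop x 165–245) narrower than the block (140–260) and the fingertips at row ~315. The tips seem higher than expected, so I'll check with depth.

Run:
```python
from h import *
d=np.load('pics/scene2.npy'); d0=np.load('pics/scene0.npy')
a=np.array([np.cos(np.radians(116.4)),np.sin(np.radians(116.4)),0]);b=np.array([-a[1],a[0],0])
for v in (206,210,213,215,217,218,219,220,221,222):
    print(v,[(u,*(np.array([P@a,P@b,P[2]+.0])*1000).round(0).astype(int)) for u in (361,362,363,367,372,373,374) for P in [w('scene',d,u,v,0)-[.463,-.267,0]]])
print('body',[(w('scene',d,u,v,0)-0).round(3) for u,v in((350,203),(380,205),(350,195))])
```

```text
206 [(361, np.int64(35), np.int64(-14), np.int64(112)), (362, np.int64(9), np.int64(-13), np.int64(86)), (363, np.int64(7), np.int64(-11), np.int64(83)), (367, np.int64(-79), np.int64(-3), np.int64(-4)), (372, np.int64(-77), np.int64(8), np.int64(0)), (373, np.int64(7), np.int64(10), np.int64(86)), (374, np.int64(11), np.int64(12), np.int64(91))]
210 [(361, np.int64(11), np.int64(-14), np.int64(75)), (362, np.int64(9), np.int64(-12), np.int64(74)), (363, np.int64(9), np.int64(-10), np.int64(74)), (367, np.int64(-37), np.int64(-2), np.int64(27)), (372, np.int64(-62), np.int64(9), np.int64(2)), (373, np.int64(9), np.int64(11), np.int64(76)), (374, np.int64(8), np.int64(13), np.int64(76))]
213 [(361, np.int64(5), np.int64(-14), np.int64(60)), (362, np.int64(10), np.int64(-12), np.int64(65)), (363, np.int64(7), np.int64(-10), np.int64(63)), (367, np.int64(-19), np.int64(-1), np.int64(37)), (372, np.int64(-24), np.int64(9), np.int64(32)), (373, np.int64(7), np.int64(11), np.int64(65)), (374, np.int64(5), np.int64(14), np.int64(63))]
215 [(361, np.int64(12), np.int64(-13), np.int64(61)), (
[... 1765 characters left out ...]
np.int64(40)), (363, np.int64(8), np.int64(-8), np.int64(39)), (367, np.int64(3), np.int64(0), np.int64(34)), (372, np.int64(4), np.int64(11), np.int64(37)), (373, np.int64(2), np.int64(13), np.int64(35)), (374, np.int64(3), np.int64(15), np.int64(36))]
222 [(361, np.int64(8), np.int64(-12), np.int64(35)), (362, np.int64(8), np.int64(-10), np.int64(35)), (363, np.int64(9), np.int64(-8), np.int64(37)), (367, np.int64(5), np.int64(0), np.int64(34)), (372, np.int64(5), np.int64(11), np.int64(35)), (373, np.int64(3), np.int64(13), np.int64(33)), (374, np.int64(3), np.int64(15), np.int64(33))]
body [array([ 0.479, -0.216,  0.122]), array([ 0.426, -0.245,  0.121]), array([ 0.483, -0.223,  0.136])]
```

Depth puts the fingertips at z≈0.045 while the reported TCP z is 0.032. The real fingers therefore end about 32 mm higher than the numbers imply, though x and y agree. I'll open, go 30 mm lower while watching the force, then close.

Emit:
play_rows([
  [0,0,0,0,0,0],
  [0,0,0,0,0,0],
  [0,0,0,0,0,0],
  [0,0,0,0,0,0],
  [0,0,-0.012,0,0,0],
  [0,0,-0.012,0,0,0],
  [0,0,-0.008,0,0,0],
  [0,0,-0.005,0,0,0],
  [0,0,0,0,0,0],
], gripper=0.4)

```text
clock: 3.9
tool_pos: [0.4621, -0.2674, 0.0016]
orientation: [179.9, 0.1, -63.8]
force: [-0.5, 0.1, -0.4]
opening: 0.0611
gripper_force: 0.0
```

Run:
```python
from h import *
o=get_obs(); print(o['tool_pos'],o['force'],o['opening'])
q,d=snap('scene','scene3')
C=cloud('scene',d).reshape(-1,3)
a=np.array([np.cos(np.radians(116.4)),np.sin(np.radians(116.4)),0]);b=np.array([-a[1],a[0],0])
D=C-[.463,-.267,0]; A,B=D@a,D@b
for lo,hi in((-55,-29),(29,55),(-20,20)):
    s=(abs(A)<.014)&(B>lo/1e3)&(B<hi/1e3)&(D[:,2]>.006)&(D[:,2]<.1)
    print(lo,hi,s.sum(),'z',(np.sort(D[s,2])[:8]*1000).round(),'along',np.percentile(A[s],[5,95]).round(4) if s.any() else '','across',np.percentile(B[s],[2,50,98]).round(4))
```

```text
[ 0.46205779 -0.26735076  0.00157683] [-0.51739255  0.14495795 -0.42373195] 0.061130203751036866
-55 -29 109 z [14. 14. 15. 16. 17. 17. 18. 18.] along [0.0047 0.0129] across [-0.047  -0.0363 -0.0301]
29 55 113 z [10. 13. 13. 14. 15. 17. 17. 18.] along [0.0042 0.0128] across [0.0313 0.0381 0.0483]
-20 20 138 z [29. 30. 31. 32. 32. 32. 33. 33.] along [-0.0121  0.0123] across [-0.0131  0.0014  0.0156]
```

The tips are now at z≈0.014, straddling the block. Closing.

Emit:
play_rows([
  [0,0,0,0,0,0],
  [0,0,0,0,0,0],
  [0,0,0,0,0,0],
  [0,0,0,0,0,0],
  [0,0,0,0,0,0],
  [0,0,0,0,0,0],
], gripper=-1)

```text
clock: 4.55
tool_pos: [0.4628, -0.2675, 0.0027]
orientation: [-180.0, -0.0, -63.8]
force: [-0.5, 0.6, 1.3]
opening: 0.03
gripper_force: 29.7
```

Gripped at 30 mm with 29.7 N. Lifting, then moving toward the tray.

Emit:
play_rows([
  [0,0,0.03,0,0,0],
  [0,0,0.05,0,0,0],
  [0,0,0.055,0,0,0],
  [0,0,0.055,0,0,0],
  [0,0,0.055,0,0,0],
  [0,0,0.045,0,0,0],
  [0.03,0.03,0,0,0,-0.043],
  [0.04,0.042,0,0,0,-0.043],
  [0.04,0.042,0,0,0,-0.044],
])

```text
clock: 5.45
tool_pos: [0.5512, -0.1754, 0.2352]
orientation: [-179.9, 0.0, -87.6]
force: [1.4, -1.0, -0.7]
opening: 0.0298
gripper_force: 29.7
```

Emit:
play_rows([
  [0.04,0.042,0,-0.044,-0.002,0],
  [0.04,0.044,0,-0.044,-0.002,0],
  [0.04,0.044,0,-0.045,-0.003,0],
  [0,0,0,0,0,0],
  [0,0,0,0,0,0],
])

```text
clock: 5.95
tool_pos: [0.6467, -0.0696, 0.2324]
orientation: [179.8, -24.0, -86.8]
force: [-1.2, -0.8, -0.9]
opening: 0.0297
gripper_force: 29.7
```

Run:
```python
from h import *
o=get_obs(); print({k:np.round(o[k],4) for k in('tool_pos','orientation','opening','gripper_force','joint_pos')})
q,d=snap('scene','scene4'); p,d2=snap('top','top4')
cv2.imwrite('pics/c4.png',np.hstack([cv2.resize(q[100:300,150:350],(400,400)),cv2.resize(p[80:280,220:420],(400,400))]))
```

```text
{'tool_pos': array([ 0.6467, -0.0696,  0.2324]), 'orientation': array([179.8362, -24.0315, -86.8489]), 'opening': np.float64(0.0297), 'gripper_force': np.float64(29.7423), 'joint_pos': array([ 23.6457,  18.1796, -14.2623,  24.1459, -68.4474, -31.6707])}
```

View pics/c4.png

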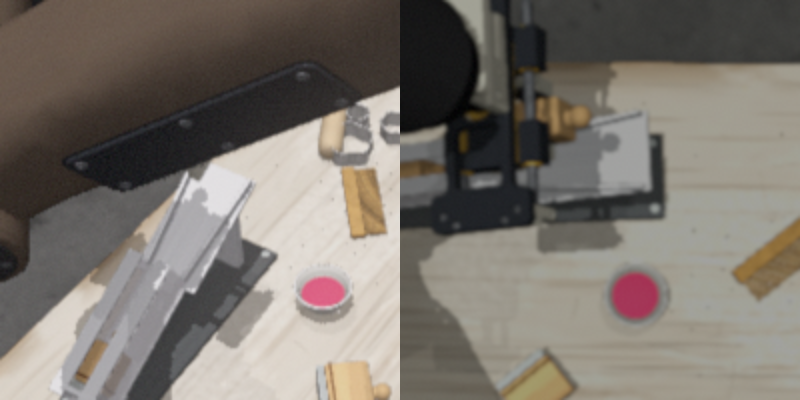

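The top view shows the gripper tilted, with the stamp's ball on the uphill side at about (307,138). I'll measure the ball in depth to get the true stamp position.

Run:
```python
from h import *
from scipy.spatial.transform import Rotation as R
from scipy.optimize import least_squares
o=get_obs(); T=o['tool_pos']; M=R.from_euler('xyz',o['orientation'],degrees=True).as_matrix()
X,n=-M[:,0],-M[:,2]; Ut=T-.0027*n; Uw=T+[0,0,.032]-.0347*n
print('X',X.round(3),'n',n.round(3),'ball tool-hyp',(Ut-.033*X+.018*n).round(4),'world-hyp',(Uw-.033*X+.018*n).round(4))
d=np.load('pics/top4.npy'); p=cv2.imread('pics/top4.png'); C=cloud('top',d)
for u,v in [(304,138),(307,138),(310,138),(307,134),(307,142),(300,138),(296,138),(292,138)]: print(u,v,C[v,u].round(4),p[v,u])
v,u=np.mgrid[:480,:640]; s=(np.hypot(u-308,v-138)<7)&(C[...,2]>.2)
Q=C[s]; f=least_squares(lambda c:np.linalg.norm(Q-c,axis=1)-.009,Q.mean(0)-[0,0,.005],loss='soft_l1',f_scale=.002); print(len(Q),'ball fit',f.x.round(4),np.abs(f.fun).mean())
```

```text
X [-0.045  0.913 -0.406] n [-0.02   0.405  0.914] ball tool-hyp [ 0.6475 -0.0963  0.2616] world-hyp [ 0.6481 -0.1092  0.2644]
304 138 [ 0.647  -0.0863  0.2656] [ 76 115 142]
307 138 [ 0.6461 -0.0909  0.2694] [ 80 119 146]
310 138 [ 0.6463 -0.0955  0.2689] [ 86 129 159]
307 134 [ 0.652  -0.0909  0.2709] [ 72 109 135]
307 142 [ 0.6419 -0.0909  0.2613] [ 53  81 101]
300 138 [ 0.6472 -0.0801  0.2644] [ 51  80 102]
296 138 [ 0.6462 -0.0741  0.2682] [ 83 122 150]
292 138 [ 0.6466 -0.0679  0.2664] [ 58  89 111]
138 ball fit [ 0.6488 -0.0933  0.2607] 0.007632875370506538
```

The tool-axis offset is confirmed: the ball sits where the tool-frame model predicts, within 3 mm. Lowering to about 20 mm above the tray floor.

Emit:
play_rows([
  [0,-0.006,-0.03,0,0,0],
  [0,-0.006,-0.038,0,0,0],
  [0.001,-0.006,-0.038,0,0,0],
  [0,-0.006,-0.023,0,0,0],
  [0,0,0,0,0,0],
  [0,0,0,0,0,0],
])

```text
clock: 6.65
tool_pos: [0.6476, -0.093, 0.1327]
orientation: [-179.8, -24.0, -87.4]
force: [2.0, -0.2, -0.9]
opening: 0.0299
gripper_force: 29.7
```

Run:
```python
from h import *
from scipy.spatial.transform import Rotation as R
o=get_obs(); T=o['tool_pos']; M=R.from_euler('xyz',o['orientation'],degrees=True).as_matrix()
X,n=-M[:,0],-M[:,2]; U=T-.0027*n; D=U-[.648,-.098,.108]; yaw=np.radians(92.9);c,s=np.cos(np.radians(24)),np.sin(np.radians(24))
F=np.stack([[np.cos(yaw)*c,np.sin(yaw)*c,-s],[-np.sin(yaw),np.cos(yaw),0],[np.cos(yaw)*s,np.sin(yaw)*s,c]])
print(T,o['orientation'],o['force'],'underside in rail',(F@D).round(4),'axes',(F@M).round(3))
g=F@D; t=(F.T@(np.array([0,0,.002])-g))/.8; print('units to go to gap 2mm',t.round(4))
p,d=snap('top','top5'); q,d2=snap('scene','scene5')
cv2.imwrite('pics/c5.png',np.hstack([cv2.resize(q[130:290,180:340],(400,400)),cv2.resize(p[100:200,260:360],(400,400),interpolation=cv2.INTER_CUBIC)]))
```

```text
[ 0.64761259 -0.0930073   0.13271137] [-179.83797641  -23.95382401  -87.35740681] [ 1.99307305 -0.24113421 -0.92906006] underside in rail [-0.0055  0.0001  0.0219] axes [[-1.     0.004  0.001]
 [ 0.004  1.    -0.001]
 [-0.001 -0.001 -1.   ]]
units to go to gap 2mm [ 0.0004 -0.0039 -0.0255]
```

View pics/c5.png

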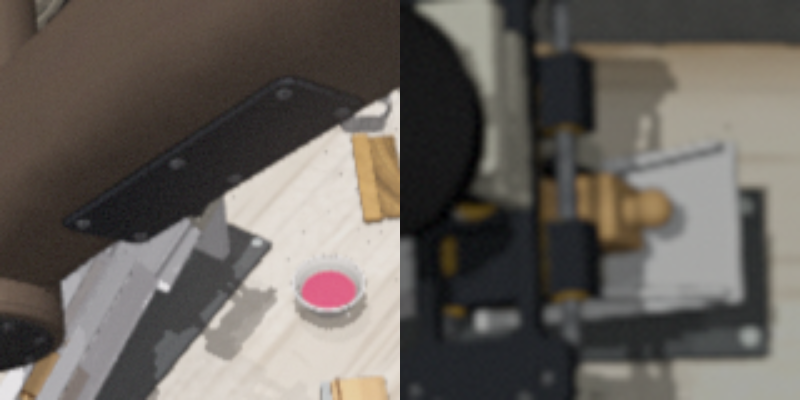

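The stamp is centred over the tray with its ball uphill. Lowering to just above the floor.

Emit:
play_rows([
  [0,-0.002,-0.01,0,0,0],
  [0,-0.001,-0.008,0,0,0],
  [0,-0.001,-0.005,0,0,0],
  [0,0,-0.002,0,0,0],
  [0,0,0,0,0,0],
])

```text
clock: 7.25
tool_pos: [0.6473, -0.0947, 0.111]
orientation: [-180.0, -24.0, -87.2]
force: [-0.0, 0.8, -0.3]
opening: 0.03
gripper_force: 29.7
```

Emit:
play_rows([
  [0,0,-0.001,0,0,0],
  [0,0,0,0,0,0],
])

```text
clock: 7.45
tool_pos: [0.6476, -0.0945, 0.1106]
orientation: [-179.9, -24.0, -87.2]
force: [0.2, 0.6, -0.6]
opening: 0.03
gripper_force: 29.7
```

Emit:
play_rows([
  [0,0,0,0,0,0],
  [0,0,0,0,0,0],
  [0,0,0,0,0,0],
  [0,0,0,0,0,0],
  [0,0,0,0,0,0],
  [0,0,0,0,0,0],
  [0,0,0,0,0,0],
  [0,0,0,0,0,0],
], gripper=0.3)

```text
clock: 8.25
tool_pos: [0.6475, -0.0947, 0.1106]
orientation: [-179.9, -24.0, -87.2]
force: [0.3, -0.7, 0.3]
opening: 0.0567
gripper_force: 0.0
```

Emit:
play_rows([
  [0,0.01,0.022,0,0,0],
  [0,0.015,0.034,0,0,0],
  [0,0.015,0.035,0,0,0],
  [0,0.01,0.05,0,0,0],
  [-0.04,-0.02,0.02,0,0,0],
  [-0.05,-0.03,0,0,0,0],
  [-0.05,-0.03,0,0,0,0],
  [-0.05,-0.03,0,0,0,0],
  [-0.04,-0.03,0,0,0,0],
  [0,0,0,0,0,0],
])

```text
clock: 9.25
tool_pos: [0.4592, -0.1689, 0.2395]
orientation: [-179.9, -23.9, -87.3]
force: [0.5, 0.6, 1.0]
opening: 0.0571
gripper_force: 0.0
```

Run:
```python
from h import *
o=get_obs(); print(o['clock'],o['tool_pos'],o['force'],o['opening'])
p,d=snap('top','top6'); q,d2=snap('scene','scene6')
cv2.imwrite('pics/c6.png',np.hstack([cv2.resize(q[160:320,160:320],(400,400)),cv2.resize(p[100:200,190:290],(400,400),interpolation=cv2.INTER_CUBIC)]))
```

```text
9.25 [ 0.45915082 -0.16887086  0.23952906] [0.46903643 0.59744777 0.99770468] 0.05709167925635852
```

View pics/c6.png

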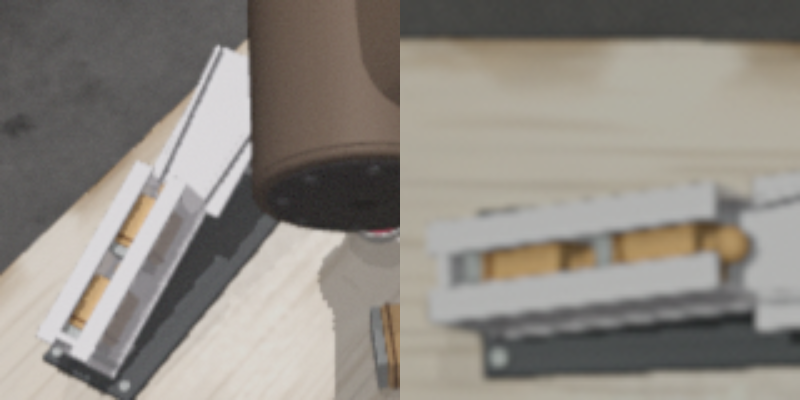

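The top view shows the narrow stamp in the tube. Its steel face, at about (240,162), is against the lower stamp's ball, and its own ball is at the mouth, about (273,161). The wide stamp looks undisturbed and the arm is clear, so I'm handing in.

```bash
python3 -c "
from plant import *
print(close_job())"
```

```text
the job is handed in; nothing more can be done
None
```

The job is handed in: the narrow stamp slid into the tube and appears to rest against the lower stamp's ball, steel face downhill, and the wide stamp was not touched; no verdict came back.

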